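Size an unmarked pestle in the hole gauge

ROBOT

A 6-joint arm with a two-finger parallel gripper is mounted at the origin on a cart in front of the work surface, level with it; the furniture and walls round the work are solid. World frame = base frame: x ahead of the robot, y to its left, z up, the work surface at z = 0. Lengths are in m, angles in rad, forces in N, time in s.
With the tool pointing down it reaches from about 0.35 to 0.975 m from the base axis. Payload 7.1 kg.
Tool frame: the origin (TCP) lies on the centre line of the jaws, within the pads' length; the fingertips stand 22 mm ahead of it and the grasp point (between the pads) lies 3 mm ahead of it; z points along the fingers, y is the line along which they close (so a half turn about z gives the same grasp; the last joint's range is limited). The gripper opens to 88 mm and grips with 3 to 60 N. Pads are 20 mm wide; open, the fingers measure 115 mm over their backs; the gripper's body (75 mm by 178 mm) begins 61 mm behind the grasp point.
Start: joints at [-1.201, 0.423, 1.63, -0, 1.089, -0.019], TCP at [0.237, -0.578, 0.245] pointing down, gripper open.
Joint ranges: [-3, 3], [-0.9, 2.11], [0.09, 2.58], [-1.31, 4.45], [0.11, 2.69], [-2.54, 2.54]. Speed limits (rad/s): [2.39, 2.39, 3.01, 3.14, 3.14, 3.14].

INTERFACE

Orientations are given as a 3x3 rotation matrix whose columns are the frame's x, y, z axes.
In Python, from cell import sensors, read_camera, finish_job gives the robot as it stands.
- The arm moves only by the tool send_rows, never from a script. Its argument "increments" is a list that holds one entry, the list of rows, each a list of 7 numbers: the turn, a rotation vector about the tool's x, y, z in units of 8 degrees (1.0 is 8 degrees), then the shift along the tool's x, y, z in units of 50 mm (1.0 is 50 mm), then the opening, from 0 (shut) to 1 (fully open). A call has 1 to 20 rows; each row shifts and turns the commanded pose from where the row before left it, along the tool's axes as they then stand; what a row does not reach is not made up. A row lasts 1/8 s, in which the tool goes at most 62.5 mm and 10.7 degrees, less where a joint would pass 70% of its speed; a pose out of reach is approached as far as the arm can. A call is refused whole if a number of a shift passes 1 or a number of a turn 1, either way. A call with a gripper value outside its range is refused whole. The fingers move at their own pace and stop on an object; "newtons" is the grip in N (left out, the last holds). Time passes only in rows, so rows that do not move let the fingers close. It gives the time, the measured TCP pose, the force, the opening and the grip force at its end, in the units of the state.
- sensors.get_state(): the state, without advancing time (a new reading comes with each control period).
- read_camera(name): name is "scene" or "top"; returns a dict with "color" (420x560x3 uint8, red, green, blue), "fx", "fy", "cx", "cy" (pixels), "dist_coeffs" ([k1, k2, p1, p2, k3] as OpenCV has them; the pictures are not rectified), "cam_to_world" (4x4, takes a point from camera to world coordinates). Camera axes: x right, y down, z forward; pixel columns grow to the right and rows downward; lengths in m; the calibration is good to about 2 mm. A picture is of the moment at which its call begins. There is no depth.
- finish_job(): hands the job in; it is judged then, once.
The state is a dict: "t": time; "joints": joint angles; "qd": joint speeds; "tau": joint torques, N m; "position": TCP position; "ee_rot": TCP orientation; "force": force on the tool from outside, world axes, zero at the start; "wrist_torque": the same for the moment, N m; "gripper_width": finger opening in m; "finger_force": force on a finger pad.
Only numpy, scipy, OpenCV 4.12 (cv2) and the standard library are available. Lean on these libraries where they do the work, as an engineer would, in place of code of your own. Each camera call takes 0.05 s, during which the arm holds its last target. There are 200 camera calls.

TASK

One of the three look-alike homogeniser pestles, the one that stands on its own at one end of the tube rack, has lost its size mark. Size it in the hole gauge: pass it through the widest hole first and step down from there with a light push, never forcing it, until a hole refuses it; then leave it in the smallest hole that takes it, fully home with its collar on the plate. Leave the other two pestles standing in the rack and disturb nothing else.

Things in the scene. Friction and masses are not known exactly. Their poses are not given: they have to be found in the camera images.
- gauge: hole gauge, fixed, rigid: aluminium plate 60 x 174 x 10 mm, its flat top 90 mm above the bench, on four corner spacers over a steel foot 74 x 186 x 8 mm. Four through holes in a row along its y axis, 36 mm apart, 16, 13, 10 and 7 mm from +y to -y; 72 mm free depth below the plate. Punched dimples (1 to 4) on the -x side count the holes from the widest. Origin: centre of the foot's underside, z up
- hole_16 (a point): centre of the gauge's 16 mm hole, at the plate's top surface; a shaft of its size goes in with 1 mm of play across and any thicker one stops on the rim. A push of 3 to 10 N tells; over 40 N spoils the gauge
- hole_13 (a point): centre of the gauge's 13 mm hole, at the plate's top surface; a shaft of its size goes in with 1 mm of play across and any thicker one stops on the rim. A push of 3 to 10 N tells; over 40 N spoils the gauge
- hole_10 (a point): centre of the gauge's 10 mm hole, at the plate's top surface; a shaft of its size goes in with 1 mm of play across and any thicker one stops on the rim. A push of 3 to 10 N tells; over 40 N spoils the gauge
- hole_7 (a point): centre of the gauge's 7 mm hole, at the plate's top surface; a shaft of its size goes in with 1 mm of play across and any thicker one stops on the rim. A push of 3 to 10 N tells; over 40 N spoils the gauge
- rack: white open tube rack, 58 x 156 x 56 mm, loose (0.35 kg), 2 rows of 6 square-edged openings 23 x 19 mm in its top, floor 4 mm thick on which the pestles stand, so that their collars are 74 mm above the bench. Origin: centre of its underside; y along its length
- rack_slot (a point): the opening at the rack's -y end, on its -x side, in which the pestle that stands on its own stands at the start: centre of the opening at floor height (4 mm above the bench). The other two stand at least 90 mm away at the other end
- pestle_a: upright pestle, one of 3 alike but for shaft diameter; which stands alone varies. Round steel shaft 70 mm long, flat end with 0.6 mm bevel, unmarked diameter between 8 and 15.5 mm; then a black collar 22 mm across, 4 mm thick, then a black grip 18 mm across, 39 mm tall. 60-110 g. Origin: centre of the shaft's lower end; z up the shaft: collar underside at 70 mm, grip from 74 to 113 mm
- pestle_b: upright pestle, one of 3 alike but for shaft diameter; which stands alone varies. Round steel shaft 70 mm long, flat end with 0.6 mm bevel, unmarked diameter between 8 and 15.5 mm; then a black collar 22 mm across, 4 mm thick, then a black grip 18 mm across, 39 mm tall. 60-110 g. Origin: centre of the shaft's lower end; z up the shaft: collar underside at 70 mm, grip from 74 to 113 mm
- pestle_c: upright pestle, one of 3 alike but for shaft diameter; which stands alone varies. Round steel shaft 70 mm long, flat end with 0.6 mm bevel, unmarked diameter between 8 and 15.5 mm; then a black collar 22 mm across, 4 mm thick, then a black grip 18 mm across, 39 mm tall. 60-110 g. Origin: centre of the shaft's lower end; z up the shaft: collar underside at 70 mm, grip from 74 to 113 mm
- weigh_boat: bystander: white weigh boat 60 x 85 x 20 mm, origin under its centre
- petri: bystander: petri dish 91 mm across, 16 mm high, origin under its centre
- clip: bystander: plastic clip 12 x 76 x 10 mm, origin under its centre
- marker: bystander: marker pen 13 x 136 x 14 mm, origin under its centre
- tip_box: bystander: pipette tip box 90 x 126 x 78 mm, origin under its centre
- falcon: bystander: 50 ml conical tube lying on its side, 34 x 114 x 34 mm, origin under its centre

How it is judged:
By the outcome, as a careful person would: the job done as asked, in the order asked, and still so for the second after the job is handed in, with the robot touching nothing.
It also fails if it takes over 69 s, if anything falls off the work surface, if the arm or the gripper's body presses on something with over 40 N, if the wrist force passes 120 N, or if a joint passes its speed limit or range.

## Working session

There is one attempt and no reset: what is moved stays moved. The work goes in short steps, Python scripts to look and compute and a tool call to move; the robot and the scene stay as the last step left them, time stands still between calls to the robot, and variables do not carry over. Pictures are saved under pics/ and viewed, at most 10 in all, crops included, and the job is handed in when it is done.

Besides the shell and the picture viewer there is one more tool, called after "Emit:" in YAML: its name, and indented under it one key for each argument. send_rows: Moves the arm, as the interface text tells. Its arguments: {"type":"object","properties":{"increments":{"type":"array"},"newtons":{"type":"number"}},"required":["increments"]}

```bash
mkdir -p pics; ls
python3 - <<'E'
from cell import sensors, read_camera
import cv2, numpy as np, pickle
s=sensors.get_state(); print(s['t'],s['position'],s['ee_rot'],s['gripper_width'],s['force'])
for n in('scene','top'):
    r=read_camera(n); pickle.dump(r,open(f'pics/{n}0.pkl','wb'))
    print(n,r['fx'],r['cx'],r['cy'],r['dist_coeffs'],np.round(r['cam_to_world'],3).tolist())
    cv2.imwrite(f'pics/{n}0.png',cv2.resize(r['color'][:,:,::-1],(800,600),interpolation=cv2.INTER_CUBIC))
E
```

```text
pics
0.0 [ 0.23675545 -0.57784847  0.24390211] [[ 9.25376619e-01  3.79048566e-01 -5.44874703e-04]
 [ 3.79048956e-01 -9.25375526e-01  1.42286175e-03]
 [ 3.51199919e-05 -1.52321719e-03 -9.99998839e-01]] 0.08767975673571186 [-0.57443133 -0.03614915 -0.72474701]
scene 453.8482147545195 279.94024283335824 201.33322107461595 [-0.02935932  0.          0.          0.          0.        ] [[-0.724, -0.301, 0.621, -0.011], [-0.69, 0.341, -0.639, 0.668], [-0.02, -0.891, -0.454, 0.488], [0.0, 0.0, 0.0, 1.0]]
top 476.469089383495 274.4777006562975 213.1972400564881 [-0.00983555  0.          0.          0.          0.        ] [[-0.021, -0.985, 0.171, 0.332], [-1.0, 0.02, -0.007, 0.075], [0.003, -0.171, -0.985, 1.295], [0.0, 0.0, 0.0, 1.0]]
```

View pics/top0.png

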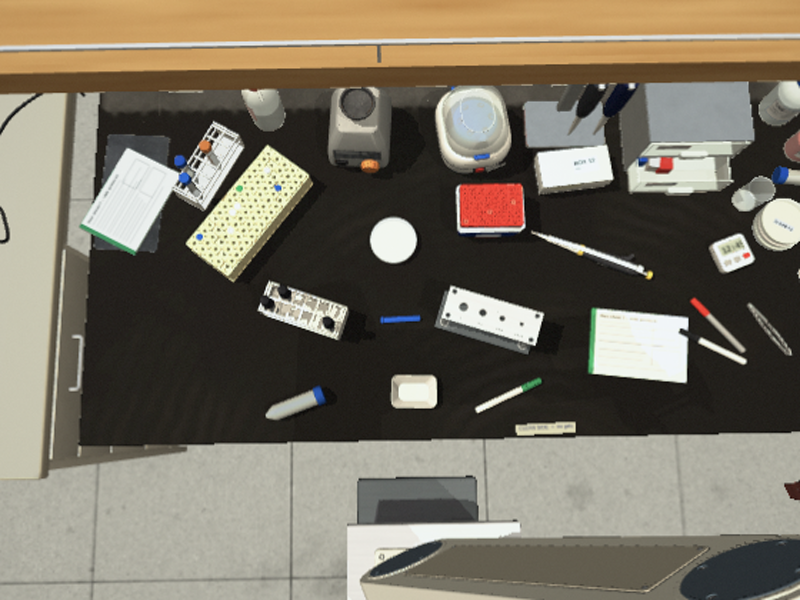

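View pics/scene0.png

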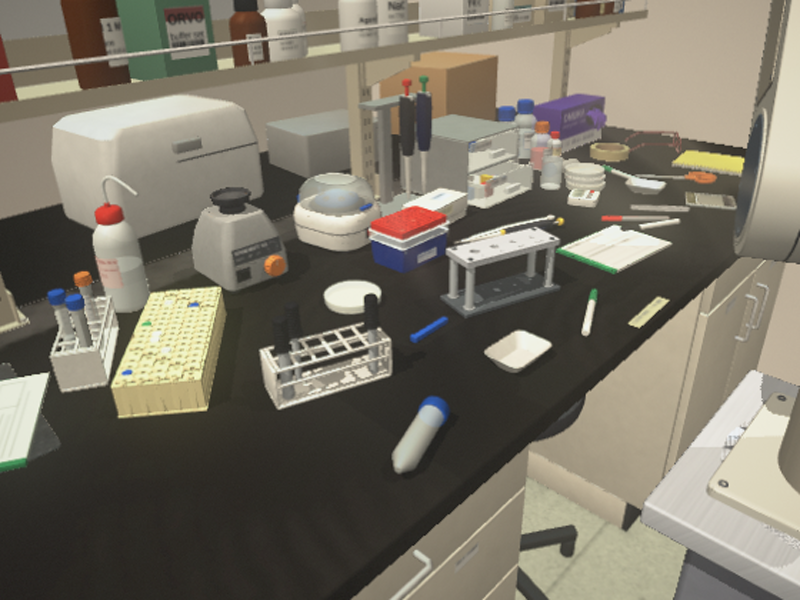

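The top view shows the rack around (303,310) with the lone pestle at its right (-y) end, about (327,323). The gauge is around (490,318), with its widest hole on the left. I'll enlarge both from each camera.

Run:
```python
import cv2, numpy as np, pickle
T=pickle.load(open('pics/top0.pkl','rb'))['color'][:,:,::-1]
S=pickle.load(open('pics/scene0.pkl','rb'))['color'][:,:,::-1]
def c(i,x,y,w,h,k): return cv2.resize(i[y:y+h,x:x+w],None,fx=k,fy=k,interpolation=cv2.INTER_CUBIC)
a=c(T,175,190,80,55,10); cv2.imwrite('pics/t_rack.png',a)
a=c(T,303,192,80,60,10); cv2.imwrite('pics/t_gauge.png',a)
```

```text
(no output)
```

View pics/t_rack.png

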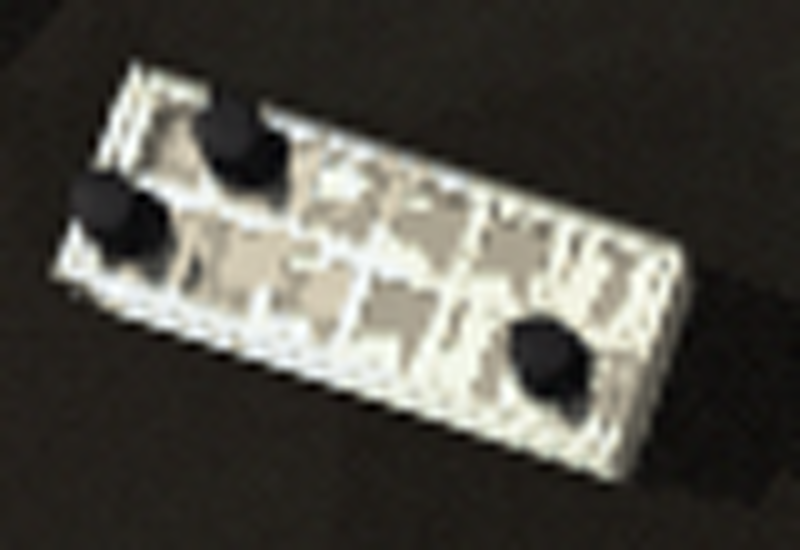

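View pics/t_gauge.png

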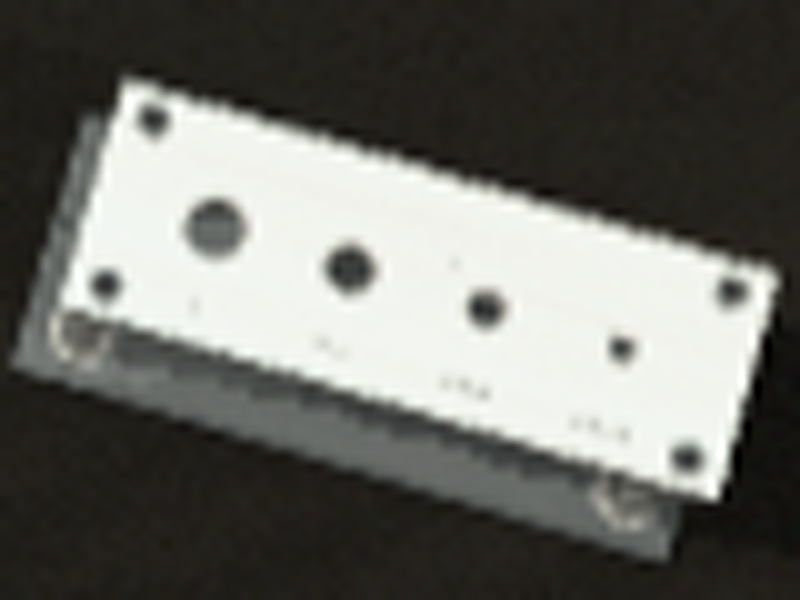

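The lone pestle's grip top is at crop (544,348). The holes are at (215,228), (350,270), (486,310) and (621,348), running from widest to narrowest.

```bash
cat > h.py <<'E'
import cv2, numpy as np, pickle
def load(n): return pickle.load(open(f'pics/{n}.pkl','rb'))
def KD(r): return np.array([[r['fx'],0,r['cx']],[0,r['fy'],r['cy']],[0,0,1.]]),np.array(r['dist_coeffs'])
def back(r,uv,z):
    K,d=KD(r); M=np.array(r['cam_to_world'])
    n=cv2.undistortPoints(np.array(uv,float).reshape(-1,1,2),K,d)[:,0]
    w=np.c_[n,np.ones(len(n))]@M[:3,:3].T
    return M[:3,3]+w*((z-M[2,3])/w[:,2])[:,None]
def proj(r,P):
    K,d=KD(r); W=np.linalg.inv(np.array(r['cam_to_world']))
    return cv2.projectPoints(np.array(P,float).reshape(-1,1,3),cv2.Rodrigues(W[:3,:3])[0],W[:3,3],K,d)[0][:,0]
def crop(uv,x,y,k): return (np.array(uv,float)+.5)/k-.5+[x,y]
E
python3 - <<'E'
from h import *
T=load('top0');S=load('scene0')
H=back(T,crop([(215,228),(350,270),(486,310),(621,348)],303,192,10),.09)
C=back(T,crop([(125,78),(778,270),(720,500),(60,308)],303,192,10),.09)
print(H,np.linalg.norm(np.diff(H,axis=0),axis=1)); print('corners',C,C.mean(0),np.linalg.norm(C-np.roll(C,-1,0),axis=1))
P=back(T,crop([(544,348)],175,190,10),.117); print('pestle',P)
R=back(T,crop([(135,65),(690,250),(620,480),(55,275)],175,190,10),.056);print('rack',R,R.mean(0),np.linalg.norm(R-np.roll(R,-1,0),axis=1))
for n,Q in(('gauge',C),('holes',H),('rack',R)):
    d=Q[1]-Q[0] if n!='holes' else Q[3]-Q[0]; print(n,'yaw',np.degrees(np.arctan2(d[0],-d[1])))
print('scene px',proj(S,np.r_[H,P]))
im=S['color'][:,:,::-1]; x,y,w,h,k=180,150,220,130,1
k=3.6; a=cv2.resize(im[y:y+h,x:x+w],None,fx=k,fy=k,interpolation=cv2.INTER_CUBIC)
for p in proj(S,np.r_[H,P,P-[0,0,.043]]):
    q=((p-[x,y]+.5)*k).astype(int); cv2.circle(a,tuple(map(int,q)),2,(0,0,255),-1)
cv2.imwrite('pics/sc1.png',a)
E
```

```text
[[ 0.53547191 -0.06075672  0.09      ]
 [ 0.52385114 -0.09496181  0.09      ]
 [ 0.51277419 -0.1293576   0.09      ]
 [ 0.50224641 -0.16344072  0.09      ]] [0.03612521 0.03613543 0.03567202]
corners [[ 0.57520623 -0.03903393  0.09      ]
 [ 0.52161924 -0.20484025  0.09      ]
 [ 0.46270204 -0.18658228  0.09      ]
 [ 0.51551154 -0.02026834  0.09      ]] [ 0.51875976 -0.1126812   0.09      ] [0.17425068 0.06168136 0.1744969  0.06257478]
pestle [[0.51037311 0.18096667 0.117     ]]
rack [[0.597821   0.29474628 0.056     ]
 [0.54499011 0.14785819 0.056     ]
 [0.48431314 0.16675748 0.056     ]
 [0.54169176 0.31524419 0.056     ]] [0.54220401 0.23115153 0.056     ] [0.15610001 0.06355216 0.15918734 0.05975496]
gauge yaw -17.910329284803833
holes yaw -17.93004253267017
rack yaw -19.782017299921144
scene px [[332.81143089 174.79460547]
 [346.53565562 171.48936149]
 [359.70043277 168.19569425]
 [372.18595888 164.98118638]
 [260.58450626 205.95028196]]
```

View pics/sc1.png

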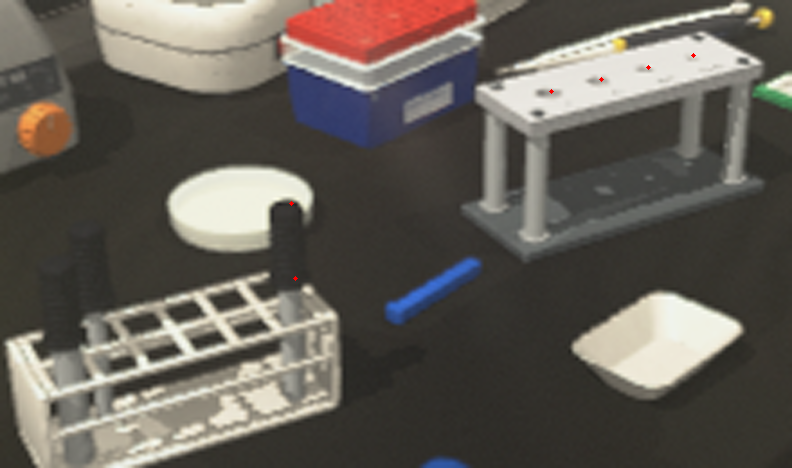

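The scene view agrees to about 1–2 mm: the pestle top is at crop (287,206) and the wide hole at (549,93). I'll rotate the tool into line with the gauge row and move over the pestle.

Emit:
send_rows:
  increments:
    - [[0,0,-0.89,0,0,0,0.5],[0,0,-0.89,0,0,0,0.5],[0,0,-0.89,0,0,0,0.5],[0,0,-0.89,0,0,0,0.5],[0,0,-0.89,0,0,0,0.5],[0,0,-0.89,0,0,0,0.5],[0,0,-0.89,0.5,0,0,0.5],[0,0,0,0.9,0,0,0.5],[0,0,0,0.9,0,0,0.5],[0,0,0,0.9,0,0,0.5],[0,0,0,0.9,0,0,0.5],[0,0,0,0.9,0,0,0.5],[0,0,0,0.9,0,0,0.5],[0,0,0,0.9,0,0,0.5],[0,0,0,0.9,0,0,0.5],[0,0,0,0.9,0,0,0.5],[0,0,0,0.9,0,0,0.5],[0,0,0,0.9,0,0,0.5],[0,0,0,0,0,0,0.5]]

```text
t: 2.48
position: [0.3998, -0.0824, 0.2446]
ee_rot: [[0.303, 0.953, -0.0], [0.953, -0.303, 0.0], [0.0, -0.0, -1.0]]
force: [0.2, -0.5, -0.2]
gripper_width: 0.0437
finger_force: 0.0
```

```bash
cat > g.py <<'E'
# go: print tool-frame units to a target
import sys; from h import *; from cell import sensors
from scipy.spatial.transform import Rotation as Ro
def units(t,yaw=72.07):
    s=sensors.get_state(); R=np.array(s['ee_rot']); a=np.radians(yaw)
    x=np.array([np.cos(a),np.sin(a),0]); z=np.array([0,0,-1.]); G=np.c_[x,np.cross(z,x),z]
    print('t',s['t'],'pos',np.round(s['position'],4),'w',round(s['gripper_width'],4),'F',np.round(s['force'],2),'ff',s['finger_force'])
    print('turn',np.round(np.degrees(Ro.from_matrix(R.T@G).as_rotvec())/8,3),'shift',np.round(R.T@(np.array(t)-s['position'])/.05,3))
if __name__=='__main__': units([float(v) for v in sys.argv[1:4]])
E
python3 g.py .511 .1815 .103
```

```text
t 2.475 pos [ 0.3998 -0.0824  0.2446] w 0.0437 F [ 0.2  -0.49 -0.22] ff 0.0
turn [-0.002 -0.002  0.037] shift [5.703 0.52  2.832]
```

Emit:
send_rows:
  increments:
    - [[0,0,0.037,0.95,0.087,0,0.5],[0,0,0,0.95,0.087,0.1,0.5],[0,0,0,0.95,0.087,0.2,0.5],[0,0,0,0.95,0.087,0.2,0.5],[0,0,0,0.95,0.087,0.2,0.5],[0,0,0,0.95,0.087,0.3,0.5],[0,0,0,0,0,0.4,0.5],[0,0,0,0,0,0,0.5]]

```text
t: 3.48
position: [0.512, 0.1772, 0.173]
ee_rot: [[0.312, 0.95, -0.004], [0.95, -0.312, -0.001], [-0.003, -0.003, -1.0]]
force: [-0.0, 0.4, 0.7]
gripper_width: 0.0437
finger_force: 0.0
```

```bash
python3 g.py .511 .1815 .103
python3 - <<'E'
from h import *
from cell import read_camera,sensors
r=read_camera('top');s=read_camera('scene')
p=proj(s,[sensors.get_state()['position']])[0].astype(int); print(p)
x,y=max(p[0]-65,0),p[1]-20
cv2.imwrite('pics/a1.png',cv2.resize(s['color'][y:y+100,x:x+130,::-1],None,fx=6,fy=6,interpolation=cv2.INTER_CUBIC)); print(x,y)
E
```

```text
t 3.475 pos [0.512  0.1772 0.173 ] w 0.0437 F [-0.02  0.39  0.69] ff 0.0
turn [-0.023  0.019 -0.03 ] shift [ 0.079 -0.041  1.4  ]
[259 175]
194 155
```

View pics/a1.png

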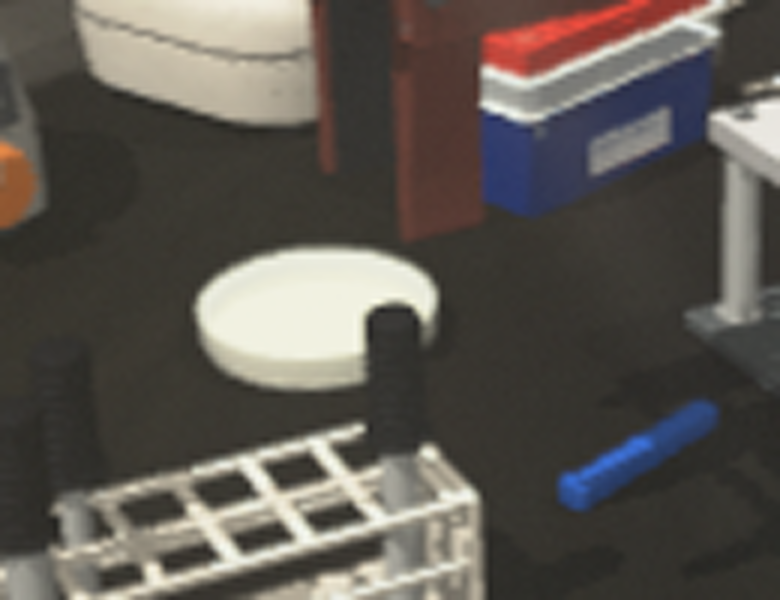

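The pestle (grip top at crop (392,315)) lies between the fingers (around x 330–480). I'll descend.

Emit:
send_rows:
  increments:
    - [[-0.023,0.019,-0.03,0.04,-0.04,0,0.5],[0,0,0,0,0,0.3,0.5],[0,0,0,0,0,0.3,0.5],[0,0,0,0,0,0.3,0.5],[0,0,0,0,0,0.3,0.5],[0,0,0,0,0,0.1,0.5],[0,0,0,0,0,0,0.5],[0,0,0,0,0,0,0.5]]

```text
t: 4.58
position: [0.5123, 0.1809, 0.11]
ee_rot: [[0.308, 0.951, 0.005], [0.951, -0.308, 0.002], [0.003, 0.004, -1.0]]
force: [-0.5, -0.0, -0.4]
gripper_width: 0.0441
finger_force: 0.0
```

```bash
python3 g.py .511 .1815 .103
```

```text
t 4.575 pos [0.5123 0.1809 0.11  ] w 0.0441 F [-0.45 -0.02 -0.42] ff 0.0
turn [ 0.028 -0.022 -0.001] shift [ 0.002 -0.03   0.141]
```

Emit:
send_rows:
  increments:
    - [[0.023,-0.019,0,0,-0.03,0.14,0.5],[0,0,0,0,0,0,0.5],[0,0,0,0,0,0,0.1],[0,0,0,0,0,0,0.1],[0,0,0,0,0,0,0.1],[0,0,0,0,0,0,0.1],[0,0,0,0,0,0,0.1],[0,0,0,0,0,0,0.1]]
  newtons: 25

```text
t: 5.58
position: [0.5107, 0.1813, 0.1028]
ee_rot: [[0.308, 0.951, 0.0], [0.951, -0.308, 0.0], [0.0, 0.0, -1.0]]
force: [0.3, -0.9, 1.1]
gripper_width: 0.0176
finger_force: 25.0
```

```bash
python3 g.py .511 .1815 .103
```

```text
t 5.575 pos [0.5107 0.1813 0.1028] w 0.0176 F [ 0.32 -0.92  1.08] ff 24.9982488155365
turn [ 0.001 -0.001 -0.001] shift [ 0.006  0.005 -0.004]
```

Emit:
send_rows:
  increments:
    - [[0,0,0,0,0,-0.2,0.1],[0,0,0,0,0,-0.3,0.1],[0,0,0,0,0,-0.4,0.1],[0,0,0,0,0,-0.4,0.1],[0,0,0,0,0,-0.4,0.1],[0,0,0,0,0,-0.4,0.1],[0,0,0,0,0,-0.2,0.1],[0,0,0,-0.3,0.15,0,0.1],[0,0,0,-0.6,0.25,0,0.1],[0,0,0,-0.6,0.25,0,0.1],[0,0,0,-0.6,0.25,0,0.1],[0,0,0,-0.6,0.25,0,0.1],[0,0,0,-0.6,0.25,0,0.1],[0,0,0,-0.6,0.25,0,0.1],[0,0,0,-0.4,0.2,0,0.1],[0,0,0,-0.15,0.11,0,0.1],[0,0,0,0,0,0,0.1],[0,0,0,0,0,0,0.1]]

```text
t: 7.82
position: [0.535, -0.0601, 0.2174]
ee_rot: [[0.308, 0.952, -0.001], [0.952, -0.308, 0.0], [-0.0, -0.001, -1.0]]
force: [0.2, 0.1, 0.4]
gripper_width: 0.0176
finger_force: 25.0
```

```bash
python3 g.py .5355 -.0608 .2
python3 - <<'E'
from h import *
from cell import read_camera
s=read_camera('scene');t=read_camera('top')
x,y=275,95
a=cv2.resize(s['color'][y:y+100,x:x+130,::-1],None,fx=6,fy=6,interpolation=cv2.INTER_CUBIC)
cv2.imwrite('pics/b1.png',a)
pickle.dump(s,open('pics/scene1.pkl','wb'))
E
```

```text
t 7.825 pos [ 0.535  -0.0601  0.2174] w 0.0176 F [0.24 0.06 0.45] ff 24.997325241565704
turn [-0.005  0.     0.002] shift [-0.009  0.015  0.348]
```

View pics/b1.png

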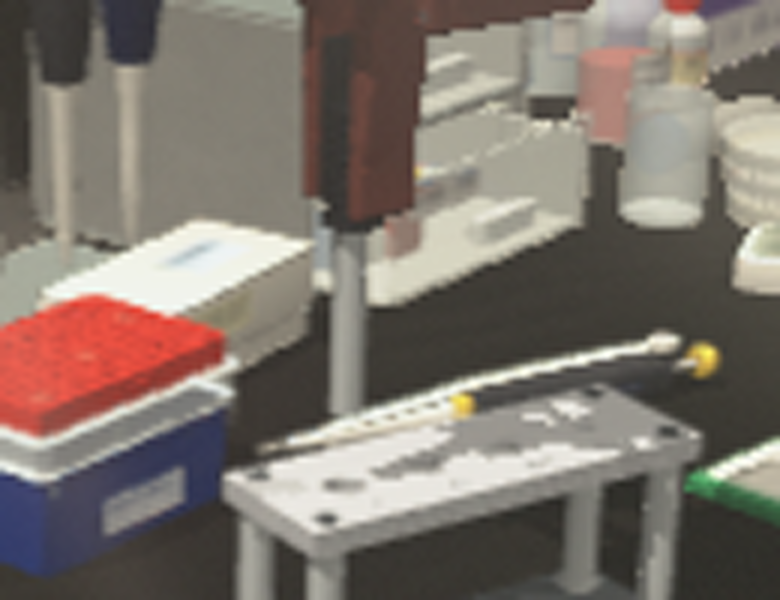

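The shaft hangs straight. Its lower end is at crop ~(346,414), above the wide hole at ~(345,485), and it looks about 12 mm thick. I'll measure the offset numerically.

Run:
```python
from h import *
s=load('scene1'); b=load('scene0'); im=s['color'].astype(float).mean(2)
o=b['color'].astype(float).mean(2)
for y in range(134,166,3): print(y,im[y,326:340].astype(int))
H=np.array([.5355,-.0608,.09]); print('hole',proj(s,[H]),'tip',proj(s,[[.535,-.0601,.1186],[.535,-.0601,.186]]),proj(s,[[.535+.001*.308,-.0601+.00095,.1186],[.535+.00095,-.0601-.000308,.1186]]))
print(o[172:180,324:341].astype(int))
```

```text
134 [131 147 158 156 114  95 112 117 117 112 151 171 170 158]
137 [135 151 158 155 132 145 162 140 117 112 150 169 170 161]
140 [135 183 207 197 152 145 160 154 138 142 197 215 215 213]
143 [126 126 116 144 138 147 161 152 138 113 185 216 215 207]
146 [106  57  58  57 123 157 159 150 136 113  78  58  59  58]
149 [ 78  51  52  53 124 158 159 150 135 103  68  57  59  58]
152 [ 52  56  58  59 129 160 158 148 132 101  68  58  56  57]
155 [ 56  58  57  64 131 161 157 145 129  95  61  59  57  57]
158 [ 56  55  57  65 133 162 156 143 127  93  60  56  56  55]
161 [ 55  56  56  78 138 162 155 141 126  89  57  56  55  73]
164 [ 56  56  56  59  89 135 175 196 192 225 237 236 225 192]
hole [[332.81339843 174.78515263]] tip [[333.23282139 162.7071832 ]
 [334.29382022 132.5606898 ]] [[332.84595683 162.79829493]
 [332.96848569 162.55632033]]
[[227 227 227 227 227 227 226 226 227 228 228 228 227 227 227 227 227]
 [227 227 226 227 227 227 226 226 227 227 228 227 227 227 226 227 227]
 [227 228 228 228 226 219 208 206 214 219 223 223 226 228 228 229 228]
 [228 229 228 228 208 150 129 147 158 166 167 183 219 229 229 229 229]
 [229 228 228 227 210 168 147 157 168 173 176 193 222 229 229 229 229]
 [228 229 229 230 230 230 222 217 214 210 217 226 229 226 227 228 228]
 [230 230 230 230 230 231 231 230 229 229 227 228 228 218 221 228 229]
 [231 230 231 229 226 224 225 227 228 228 228 228 228 220 223 228 226]]
```

Emit:
send_rows:
  increments:
    - [[0,0,0,-0.01,0.015,0.2,0.1],[0,0,0,0,0,0.15,0.1],[0,0,0,0,0,0.08,0.1],[0,0,0,0,0,0.08,0.1],[0,0,0,0,0,0.04,0.1],[0,0,0,0,0,0.04,0.1],[0,0,0,0,0,0.02,0.1],[0,0,0,0,0,0,0.1]]

```text
t: 8.93
position: [0.5358, -0.0614, 0.1872]
ee_rot: [[0.308, 0.951, 0.0], [0.951, -0.308, 0.0], [0.0, 0.0, -1.0]]
force: [-0.5, 0.4, -0.7]
gripper_width: 0.0176
finger_force: 25.0
```

```bash
python3 g.py .5355 -.0608 .1188
```

```text
t 8.925 pos [ 0.5358 -0.0614  0.1872] w 0.0176 F [-0.53  0.38 -0.66] ff 24.997293055057526
turn [ 0.    -0.    -0.002] shift [ 0.008 -0.01   1.368]
```

Emit:
send_rows:
  increments:
    - [[0,0,0,0,0,0.06,0.1],[0,0,0,0,0,0.08,0.1],[0,0,0,0,0,0.08,0.1],[0,0,0,0,0,0.08,0.1],[0,0,0,0,0,0,0.1],[0,0,0,0,0,0,0.1]]

```text
t: 9.68
position: [0.5359, -0.0613, 0.1722]
ee_rot: [[0.308, 0.951, 0.0], [0.951, -0.308, -0.0], [0.0, 0.0, -1.0]]
force: [-0.2, -0.6, -1.0]
gripper_width: 0.0178
finger_force: 25.0
```

Emit:
send_rows:
  increments:
    - [[0,0,0,0,0,0.1,0.1],[0,0,0,0,0,0.16,0.1],[0,0,0,0,0,0.2,0.1],[0,0,0,0,0,0.2,0.1],[0,0,0,0,0,0.2,0.1],[0,0,0,0,0,0.1,0.1],[0,0,0,0,0,0,0.1],[0,0,0,0,0,0,0.1]]

```text
t: 10.68
position: [0.5361, -0.0614, 0.1244]
ee_rot: [[0.308, 0.951, 0.0], [0.951, -0.308, -0.0], [0.0, 0.0, -1.0]]
force: [0.2, 0.4, -0.6]
gripper_width: 0.0175
finger_force: 25.0
```

Emit:
send_rows:
  increments:
    - [[0,0,0,0,0.02,0,0.1],[0,0,0,0,0,0,0.1]]

```text
t: 10.92
position: [0.5371, -0.0617, 0.1245]
ee_rot: [[0.308, 0.951, 0.001], [0.951, -0.308, -0.0], [0.0, 0.001, -1.0]]
force: [1.1, -0.3, -0.2]
gripper_width: 0.0176
finger_force: 25.0
```

Emit:
send_rows:
  increments:
    - [[0,0,0,0,0.01,0,0.1],[0,0,0,0,0,0,0.1]]

```text
t: 11.18
position: [0.5373, -0.0618, 0.1242]
ee_rot: [[0.308, 0.951, 0.0], [0.951, -0.308, -0.0], [0.0, 0.0, -1.0]]
force: [-0.5, -0.4, -0.1]
gripper_width: 0.0175
finger_force: 25.0
```

Emit:
send_rows:
  increments:
    - [[0,0,0,0,0.01,0,0.1],[0,0,0,0,0,0,0.1]]

```text
t: 11.42
position: [0.5375, -0.0619, 0.1241]
ee_rot: [[0.308, 0.951, -0.0], [0.951, -0.308, 0.0], [-0.0, -0.0, -1.0]]
force: [-0.8, 0.7, -0.5]
gripper_width: 0.0175
finger_force: 25.0
```

Emit:
send_rows:
  increments:
    - [[0,0,0,0,0.01,0,0.1],[0,0,0,0,0,0,0.1]]

```text
t: 11.68
position: [0.5377, -0.062, 0.124]
ee_rot: [[0.308, 0.951, -0.001], [0.951, -0.308, 0.0], [-0.0, -0.001, -1.0]]
force: [-3.1, 1.5, 0.2]
gripper_width: 0.0174
finger_force: 25.0
```

Emit:
send_rows:
  increments:
    - [[0,0,0,0,0.01,0,0.1],[0,0,0,0,0,0,0.1]]

```text
t: 11.92
position: [0.5377, -0.0621, 0.124]
ee_rot: [[0.308, 0.951, -0.002], [0.951, -0.308, 0.0], [-0.0, -0.002, -1.0]]
force: [-5.6, 2.2, 2.0]
gripper_width: 0.0174
finger_force: 25.0
```

```bash
python3 g.py .5355 -.0608 .1188;python3 -c "
from cell import sensors;print(sensors.get_state()['wrist_torque'])"
```

```text
t 11.925 pos [ 0.5377 -0.0621  0.124 ] w 0.0174 F [-5.59  2.17  2.02] ff 25.00281661748886
turn [-0.015  0.002 -0.001] shift [ 0.01  -0.05   0.103]
[ 0.31351295  0.88216118 -0.00442503]
```

Emit:
send_rows:
  increments:
    - [[0,0,0,0,-0.05,0,0.1],[0,0,0,0,-0.04,0,0.1],[0,0,0,0,0,0,0.1]]

```text
t: 12.3
position: [0.5347, -0.0609, 0.1243]
ee_rot: [[0.308, 0.951, 0.001], [0.951, -0.308, -0.0], [0.0, 0.001, -1.0]]
force: [-0.1, -0.0, -0.5]
gripper_width: 0.0177
finger_force: 25.0
```

Emit:
send_rows:
  increments:
    - [[0,0,0,0,-0.01,0,0.1],[0,0,0,0,0,0,0.1]]

```text
t: 12.55
position: [0.5341, -0.0608, 0.1242]
ee_rot: [[0.308, 0.951, 0.0], [0.951, -0.308, -0.0], [0.0, 0.0, -1.0]]
force: [-0.4, -0.6, -0.4]
gripper_width: 0.0175
finger_force: 25.0
```

Emit:
send_rows:
  increments:
    - [[0,0,0,0,-0.01,0,0.1],[0,0,0,0,0,0,0.1]]

```text
t: 12.8
position: [0.5336, -0.0606, 0.1242]
ee_rot: [[0.308, 0.951, 0.0], [0.951, -0.308, -0.0], [0.0, 0.0, -1.0]]
force: [0.2, 0.6, -1.1]
gripper_width: 0.0172
finger_force: 25.0
```

Emit:
send_rows:
  increments:
    - [[0,0,0,0,-0.01,0,0.1],[0,0,0,0,0,0,0.1]]

```text
t: 13.05
position: [0.5335, -0.0606, 0.1243]
ee_rot: [[0.308, 0.951, 0.001], [0.951, -0.308, -0.0], [0.0, 0.001, -1.0]]
force: [2.7, -0.8, -1.4]
gripper_width: 0.0173
finger_force: 25.0
```

Emit:
send_rows:
  increments:
    - [[0,0,0,0,-0.01,0,0.1],[0,0,0,0,0,0,0.1]]

```text
t: 13.3
position: [0.5333, -0.0605, 0.1244]
ee_rot: [[0.308, 0.951, 0.002], [0.951, -0.308, -0.0], [0.0, 0.002, -1.0]]
force: [4.6, -2.6, -3.8]
gripper_width: 0.0175
finger_force: 25.0
```

Emit:
send_rows:
  increments:
    - [[0,0,0,0,0.06,0,0.1],[0,0,0,0.03,0,0,0.1],[0,0,0,0,0,0,0.1],[0,0,0,0,0,0,0.1]]

```text
t: 13.8
position: [0.5355, -0.0596, 0.1241]
ee_rot: [[0.308, 0.951, -0.001], [0.951, -0.308, 0.0], [0.0, -0.001, -1.0]]
force: [-0.1, 0.9, -0.4]
gripper_width: 0.0177
finger_force: 25.0
```

Emit:
send_rows:
  increments:
    - [[0,0,0,0.01,0,0,0.1],[0,0,0,0,0,0,0.1]]

```text
t: 14.05
position: [0.5356, -0.0594, 0.1241]
ee_rot: [[0.308, 0.951, -0.001], [0.951, -0.308, -0.0], [-0.0, -0.001, -1.0]]
force: [-0.8, -2.5, -0.3]
gripper_width: 0.0173
finger_force: 25.0
```

Emit:
send_rows:
  increments:
    - [[0,0,0,0.01,0,0,0.1],[0,0,0,0,0,0,0.1]]

```text
t: 14.3
position: [0.5357, -0.0592, 0.1241]
ee_rot: [[0.308, 0.951, -0.001], [0.951, -0.308, -0.001], [-0.001, -0.001, -1.0]]
force: [-2.5, -4.3, -0.6]
gripper_width: 0.0177
finger_force: 25.0
```

Emit:
send_rows:
  increments:
    - [[0,0,0,-0.05,0,0,0.1],[0,0,0,-0.05,0,0,0.1],[0,0,0,0,0,0,0.1],[0,0,0,0,0,0,0.1]]

```text
t: 14.8
position: [0.5347, -0.0635, 0.1242]
ee_rot: [[0.308, 0.951, 0.0], [0.951, -0.308, 0.0], [0.0, 0.0, -1.0]]
force: [0.0, -0.8, -0.9]
gripper_width: 0.0174
finger_force: 25.0
```

Emit:
send_rows:
  increments:
    - [[0,0,0,-0.01,0,0,0.1],[0,0,0,0,0,0,0.1]]

```text
t: 15.05
position: [0.5346, -0.0638, 0.1242]
ee_rot: [[0.308, 0.951, 0.0], [0.951, -0.308, 0.0], [0.0, 0.0, -1.0]]
force: [0.8, 2.1, -1.1]
gripper_width: 0.0177
finger_force: 25.0
```

Emit:
send_rows:
  increments:
    - [[0,0,0,-0.01,0,0,0.1],[0,0,0,0,0,0,0.1]]

```text
t: 15.3
position: [0.5345, -0.064, 0.1242]
ee_rot: [[0.308, 0.951, 0.0], [0.951, -0.308, 0.001], [0.001, 0.0, -1.0]]
force: [1.9, 5.6, 0.3]
gripper_width: 0.0174
finger_force: 25.0
```

Emit:
send_rows:
  increments:
    - [[0,0,0,0.05,0,0,0.1],[0,0,0,0,0,-0.15,0.1],[0,0,0,0,0,-0.3,0.1],[0,0,0,0,0,-0.3,0.1],[0,0,0,0,0,-0.3,0.1],[0,0,0,0,0,-0.3,0.1],[0,0,0,0,0,-0.1,0.1],[0,0,0,-0.2,0,0,0.1],[0,0,0,-0.32,0,0,0.1],[0,0,0,-0.2,0,0,0.1],[0,0,0,0,0,0,0.1],[0,0,0,0,0,0,0.1]]

```text
t: 16.8
position: [0.5239, -0.0965, 0.1965]
ee_rot: [[0.309, 0.951, -0.0], [0.951, -0.309, 0.0], [0.0, -0.0, -1.0]]
force: [0.1, 0.6, -0.6]
gripper_width: 0.0176
finger_force: 25.0
```

```bash
python3 g.py .5241 -.0958 .1888
```

```text
t 16.8 pos [ 0.5239 -0.0965  0.1965] w 0.0176 F [ 0.08  0.56 -0.61] ff 24.997453093528748
turn [-0.002 -0.001 -0.005] shift [ 0.015 -0.     0.154]
```

Emit:
send_rows:
  increments:
    - [[0,0,0,0.015,0,0.06,0.1],[0,0,0,0,0,0.04,0.1],[0,0,0,0,0,0.03,0.1],[0,0,0,0,0,0.02,0.1],[0,0,0,0,0,0.02,0.1],[0,0,0,0,0,0.02,0.1],[0,0,0,0,0,0,0.1],[0,0,0,0,0,0,0.1]]

```text
t: 17.8
position: [0.5242, -0.0957, 0.1872]
ee_rot: [[0.308, 0.951, 0.0], [0.951, -0.308, 0.0], [0.0, 0.0, -1.0]]
force: [0.2, 0.1, -0.1]
gripper_width: 0.0178
finger_force: 25.0
```

Emit:
send_rows:
  increments:
    - [[0,0,0,0,0,0.02,0.1],[0,0,0,0,0,0.02,0.1],[0,0,0,0,0,0.02,0.1],[0,0,0,0,0,0,0.1]]

```text
t: 18.3
position: [0.5241, -0.0957, 0.1841]
ee_rot: [[0.308, 0.951, -0.0], [0.951, -0.308, 0.0], [-0.0, -0.0, -1.0]]
force: [-0.3, 0.1, -0.4]
gripper_width: 0.0173
finger_force: 25.0
```

Emit:
send_rows:
  increments:
    - [[0,0,0,0,0,0.03,0.1],[0,0,0,0,0,0.03,0.1],[0,0,0,0,0,0.03,0.1],[0,0,0,0,0,0,0.1]]

```text
t: 18.8
position: [0.5241, -0.0957, 0.1795]
ee_rot: [[0.308, 0.951, -0.0], [0.951, -0.308, 0.0], [-0.0, -0.0, -1.0]]
force: [-0.1, -0.2, -0.8]
gripper_width: 0.0177
finger_force: 25.0
```

It slides into the 13 mm hole without force. I'll take it down in checked steps.

Emit:
send_rows:
  increments:
    - [[0,0,0,0,0,0.08,0.1],[0,0,0,0,0,0.1,0.1],[0,0,0,0,0,0.1,0.1],[0,0,0,0,0,0.1,0.1],[0,0,0,0,0,0,0.1]]

```text
t: 19.42
position: [0.524, -0.0956, 0.1602]
ee_rot: [[0.308, 0.951, -0.001], [0.951, -0.308, 0.0], [-0.0, -0.001, -1.0]]
force: [0.3, -0.0, -1.3]
gripper_width: 0.0179
finger_force: 25.0
```

Emit:
send_rows:
  increments:
    - [[0,0,0,0,0,0.1,0.1],[0,0,0,0,0,0.16,0.1],[0,0,0,0,0,0.16,0.1],[0,0,0,0,0,0.16,0.1],[0,0,0,0,0,0.12,0.1],[0,0,0,0,0,0,0.1],[0,0,0,0,0,0,0.1]]

```text
t: 20.3
position: [0.5243, -0.0957, 0.1258]
ee_rot: [[0.308, 0.951, 0.0], [0.951, -0.308, -0.0], [0.0, 0.0, -1.0]]
force: [0.9, 0.1, -1.3]
gripper_width: 0.0174
finger_force: 25.0
```

Emit:
send_rows:
  increments:
    - [[0,0,0,0,0,-0.15,0.1],[0,0,0,0,0,-0.3,0.1],[0,0,0,0,0,-0.3,0.1],[0,0,0,0,0,-0.3,0.1],[0,0,0,0,0,-0.25,0.1],[0,0,0,0,0,-0.1,0.1],[0,0,0,-0.2,0,0,0.1],[0,0,0,-0.32,0,0,0.1],[0,0,0,-0.2,0,0,0.1],[0,0,0,0,0,0,0.1],[0,0,0,0,0,0,0.1]]

```text
t: 21.68
position: [0.513, -0.1301, 0.1955]
ee_rot: [[0.309, 0.951, -0.0], [0.951, -0.309, 0.0], [0.0, -0.0, -1.0]]
force: [-0.2, -0.8, 0.0]
gripper_width: 0.0174
finger_force: 25.0
```

```bash
python3 g.py .5130 -.1300 .1888
```

```text
t 21.675 pos [ 0.513  -0.1301  0.1955] w 0.0174 F [-0.17 -0.76  0.03] ff 24.997064173221588
turn [-0.002 -0.001 -0.005] shift [ 0.001 -0.     0.134]
```

Emit:
send_rows:
  increments:
    - [[0,0,0,0,0,0.04,0.1],[0,0,0,0,0,0.04,0.1],[0,0,0,0,0,0.03,0.1],[0,0,0,0,0,0.02,0.1],[0,0,0,0,0,0.01,0.1],[0,0,0,0,0,0,0.1]]

```text
t: 22.42
position: [0.5131, -0.1299, 0.1887]
ee_rot: [[0.308, 0.951, 0.0], [0.951, -0.308, 0.0], [0.0, 0.0, -1.0]]
force: [-0.6, 0.6, 0.0]
gripper_width: 0.0176
finger_force: 25.0
```

Emit:
send_rows:
  increments:
    - [[0,0,0,0,0,0.01,0.1],[0,0,0,0,0,0,0.1]]

```text
t: 22.68
position: [0.5133, -0.13, 0.1886]
ee_rot: [[0.308, 0.951, 0.0], [0.951, -0.308, -0.0], [0.0, 0.0, -1.0]]
force: [-0.9, 0.5, 4.7]
gripper_width: 0.0178
finger_force: 25.0
```

Emit:
send_rows:
  increments:
    - [[0,0,0,0,0,0.01,0.1],[0,0,0,0,0,0,0.1]]

```text
t: 22.92
position: [0.5134, -0.13, 0.1884]
ee_rot: [[0.308, 0.951, 0.001], [0.951, -0.308, -0.0], [0.0, 0.001, -1.0]]
force: [-1.4, 1.0, 8.2]
gripper_width: 0.0179
finger_force: 25.0
```

The 10 mm hole refuses it: it stops on the rim with 8 N. That fits the roughly 12 mm shaft implied by the play I felt in the 16 mm hole. Back to the 13 mm hole.

Emit:
send_rows:
  increments:
    - [[0,0,0,0,0,-0.1,0.1],[0,0,0,0,0,-0.08,0.1],[0,0,0,0.2,0,0,0.1],[0,0,0,0.32,0,0,0.1],[0,0,0,0.2,0,0,0.1],[0,0,0,0,0,0,0.1],[0,0,0,0,0,0,0.1]]

```text
t: 23.8
position: [0.5242, -0.0955, 0.1966]
ee_rot: [[0.307, 0.952, -0.0], [0.952, -0.307, -0.0], [-0.0, -0.0, -1.0]]
force: [0.1, 0.1, -1.7]
gripper_width: 0.0177
finger_force: 25.0
```

```bash
python3 g.py .5241 -.0957 .1258
```

```text
t 23.8 pos [ 0.5242 -0.0955  0.1966] w 0.0177 F [ 0.08  0.08 -1.7 ] ff 24.997572004795074
turn [-0.002  0.001  0.003] shift [-0.004  0.     1.416]
```

Emit:
send_rows:
  increments:
    - [[0,0,0,-0.004,0,0.06,0.1],[0,0,0,0,0,0.04,0.1],[0,0,0,0,0,0.04,0.1],[0,0,0,0,0,0.02,0.1],[0,0,0,0,0,0.02,0.1],[0,0,0,0,0,0.02,0.1],[0,0,0,0,0,0,0.1]]

```text
t: 24.68
position: [0.5241, -0.0959, 0.1866]
ee_rot: [[0.308, 0.951, -0.0], [0.951, -0.308, 0.0], [-0.0, -0.0, -1.0]]
force: [0.8, 0.5, -0.8]
gripper_width: 0.0176
finger_force: 25.0
```

Emit:
send_rows:
  increments:
    - [[0,0,0,0,0,0.02,0.1],[0,0,0,0,0,0.02,0.1],[0,0,0,0,0,0.04,0.1],[0,0,0,0,0,0,0.1]]

```text
t: 25.18
position: [0.524, -0.0958, 0.1824]
ee_rot: [[0.308, 0.951, -0.0], [0.951, -0.308, 0.0], [-0.0, -0.0, -1.0]]
force: [0.8, -0.3, -0.7]
gripper_width: 0.0174
finger_force: 25.0
```

Emit:
send_rows:
  increments:
    - [[0,0,0,0,0,0.1,0.1],[0,0,0,0,0,0.18,0.1],[0,0,0,0,0,0.2,0.1],[0,0,0,0,0,0.2,0.1],[0,0,0,0,0,0.2,0.1],[0,0,0,0,0,0.2,0.1],[0,0,0,0,0,0.12,0.1],[0,0,0,0,0,0,0.1],[0,0,0,0,0,0,0.1]]

```text
t: 26.3
position: [0.5243, -0.0959, 0.1229]
ee_rot: [[0.308, 0.951, 0.0], [0.951, -0.308, -0.0], [0.0, 0.0, -1.0]]
force: [0.3, 0.2, -1.1]
gripper_width: 0.0175
finger_force: 25.0
```

Emit:
send_rows:
  increments:
    - [[0,0,0,0,0,0.03,0.1],[0,0,0,0,0,0,0.1]]

```text
t: 26.55
position: [0.5242, -0.0959, 0.1213]
ee_rot: [[0.308, 0.951, 0.0], [0.951, -0.308, -0.0], [0.0, 0.0, -1.0]]
force: [-0.3, -0.3, -1.2]
gripper_width: 0.0176
finger_force: 25.0
```

Emit:
send_rows:
  increments:
    - [[0,0,0,0,0,0.01,0.1],[0,0,0,0,0,0,0.1]]

```text
t: 26.8
position: [0.5242, -0.0959, 0.1207]
ee_rot: [[0.308, 0.951, 0.0], [0.951, -0.308, -0.0], [0.0, 0.0, -1.0]]
force: [0.1, -0.8, -1.0]
gripper_width: 0.0178
finger_force: 25.0
```

Emit:
send_rows:
  increments:
    - [[0,0,0,0,0,0.03,0.1],[0,0,0,0,0,0,0.1]]

```text
t: 27.05
position: [0.5241, -0.0958, 0.119]
ee_rot: [[0.308, 0.951, -0.0], [0.951, -0.308, 0.0], [-0.0, -0.0, -1.0]]
force: [-0.1, 1.5, -0.8]
gripper_width: 0.0173
finger_force: 25.0
```

Emit:
send_rows:
  increments:
    - [[0,0,0,0,0,0.01,0.1],[0,0,0,0,0,0,0.1]]

```text
t: 27.3
position: [0.5242, -0.0959, 0.1188]
ee_rot: [[0.308, 0.951, 0.0], [0.951, -0.308, -0.0], [-0.0, 0.0, -1.0]]
force: [-0.4, -0.1, 0.6]
gripper_width: 0.0173
finger_force: 25.0
```

Emit:
send_rows:
  increments:
    - [[0,0,0,0,0,0.01,0.1],[0,0,0,0,0,0,0.1]]

```text
t: 27.55
position: [0.5242, -0.0959, 0.1187]
ee_rot: [[0.308, 0.951, 0.0], [0.951, -0.308, -0.0], [-0.0, 0.0, -1.0]]
force: [-2.7, 1.2, 6.7]
gripper_width: 0.0177
finger_force: 25.0
```

Collar is seated (about 7 N at z 0.1187). I'll open, then retract.

Emit:
send_rows:
  increments:
    - [[0,0,0,0,0,-0.01,0.1],[0,0,0,0,0,0,0.3],[0,0,0,0,0,0,0.5],[0,0,0,0,0,0,0.5],[0,0,0,0,0,0,0.5],[0,0,0,0,0,0,0.5],[0,0,0,0,0,-0.1,0.5],[0,0,0,0,0,-0.3,0.5],[0,0,0,0,0,-0.6,0.5],[0,0,0,0,0,-0.8,0.5],[0,0,0,0,0,-0.8,0.5],[0,0,0,-0.8,0,0,0.5],[0,0,0,-0.9,0,0,0.5],[0,0,0,-0.9,0,0,0.5],[0,0,0,0,0,0,0.5]]

```text
t: 29.42
position: [0.4835, -0.2217, 0.2499]
ee_rot: [[0.311, 0.95, 0.001], [0.95, -0.311, -0.001], [-0.0, 0.001, -1.0]]
force: [0.3, 0.9, 0.7]
gripper_width: 0.0437
finger_force: 0.0
```

Run:
```python
from h import *
from cell import read_camera
s=read_camera('scene')
x,y=180,130
cv2.imwrite('pics/end.png',cv2.resize(s['color'][y:y+150,x:x+220,::-1],None,fx=3.6,fy=3.6,interpolation=cv2.INTER_CUBIC))
```

```text
(no output)
```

View pics/end.png

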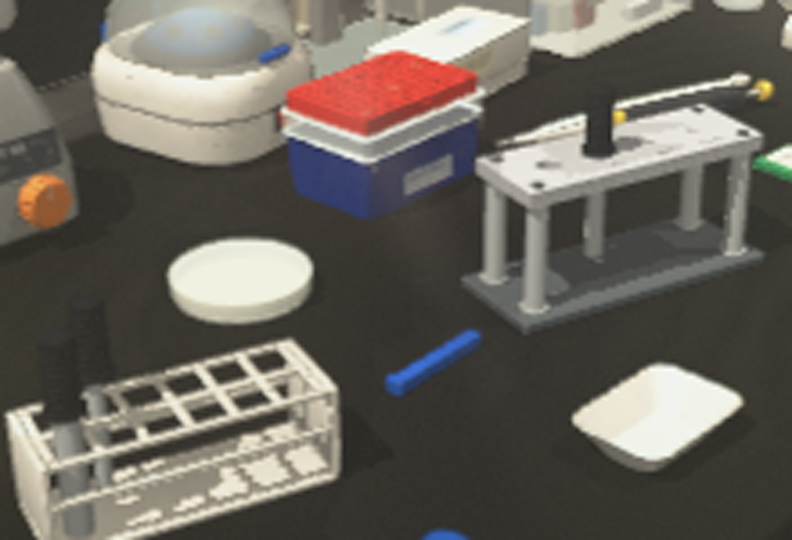

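The pestle stands upright in the second (13 mm) hole at (600,125) with its collar on the plate. The other two are still in the rack at (60,380) and (92,340), and everything else is in place.

```bash
python3 -c "
from cell import finish_job; print(finish_job())"
```

```text
the job is handed in; nothing more can be done
None
```

The lone pestle is sized and the job is handed in: it went freely through the 16 and 13 mm holes, the 10 mm hole refused it at about 8 N, and it now stands in the 13 mm hole with its collar on the plate.

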